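# Clamp the glass gel cassette with the lever bolt

## Robot

A 6-joint arm with a two-finger parallel gripper is mounted at the origin on the work surface. World frame = base frame: x ahead of the robot, y to its left, z up, the work surface at z = 0. Lengths are in m, angles in rad, forces in N, time in s.
With the tool pointing down it reaches from about 0.35 to 0.775 m from the base axis. Payload 5.5 kg.
Tool frame: the origin (TCP) lies between the finger pads; the fingertips stand 17 mm ahead of it and the grasp point (between the pads) lies 2 mm behind it (env.finger_overhang is the distance from the TCP to the fingertips, in m); z points along the fingers, y is the direction in which the jaws open and shut (so a half turn about z gives the same grasp; the last joint's range is limited). The gripper opens to 85 mm and grips with 20 to 120 N. Pads are 22 mm wide; open, the fingers measure 114 mm over their backs; the gripper's body (76 mm by 85 mm) begins 54 mm behind the grasp point. The pads swing forward as they close: fully open they stand 13 mm farther back than shut.
Start: joints at [1.187, 0.313, 0.046, 1.304, 0, 1.431], TCP at [0.139, 0.558, 0.248] pointing down, gripper open.
Joint ranges: [-2.76, 2.76], [-0.86, 1.69], [-1.03, 1.26], [-2.2, 2.34], [-1.47, 1.5], [-3.14, 3.14]. Speed limits (rad/s): [2.57, 2.57, 3.14, 3.14, 3.14, 3.14].

## Interface

Orientations are given as a unit quaternion [w, x, y, z].
In Python, from workcell import env gives the robot as it stands. The module is installed in compiled form; this text tells all that it offers.
- The arm moves only by the tool arm_command, never from a script. Its argument "moves" is a list of rows, each a list of 5 numbers: the closure, from 0 (fully open) to 1 (shut), then the shift along the tool's x, y, z in mm, then the turn about the tool's z in rad. In form: [[fingers, dx, dy, dz, turn], ...]. A call has 1 to 12 rows; each row is the pose to reach, as a shift and turn from the pose commanded when the call began, along the tool's axes at that moment; what a row does not reach only later rows make up. A row lasts 1/10 s, in which the tool goes at most 50 mm and 8.59 degrees, less where a joint would pass 70% of its speed; a pose out of reach is approached as far as the arm can. A call with a gripper value outside its range is refused whole. The fingers move at their own pace and stop on an object; "squeeze" is the grip in N (left out, the last holds). Time passes only in rows, so rows that repeat a pose let the fingers close. It gives the time, the measured TCP pose, the force and the opening at its end, in the units of the state.
- env.get_state(): the state, without advancing time (a new reading comes with each control period).
- env.read_camera(name): name is "side" or "top" or "wrist"; returns (picture, depth): 384x512x3 uint8, blue, green, red; 384x512 float32, m along the optical axis (not along the pixel's ray), 0 where there is no reading.
- env.get_calibration(name): a dict with "fx", "fy", "cx", "cy" (pixels), "pose" (4x4, takes a point from camera to world coordinates). Camera axes: x right, y down, z forward; pixel columns grow to the right and rows downward; lengths in m; the calibration is good to about 2 mm. A picture is of the moment at which its call begins: read the wrist's pose just before it. get_calibration takes no time and is no camera call; for the wrist camera it gives the pose at the moment of the call.
- env.hand_in(): hands the job in, once; it reports no verdict.
The state is a dict: "clock": time; "joint_pos": joint angles; "qvel": joint speeds; "tau": joint torques, N m; "tcp_pos": TCP position; "orientation": TCP orientation; "wrist_force": force on the tool from outside, world axes, zero at the start; "ft_torque": the same for the moment, N m; "finger_gap": finger opening in m.
Only numpy, scipy, OpenCV 4.12 (cv2) and the standard library are available. Lean on these libraries where they do the work, as an engineer would, in place of code of your own. Each camera call takes 0.05 s, during which the arm holds its last target. There are 200 camera calls.

## Task

Clamp the glass cassette in the gel press: screw the lever-headed bolt in, clockwise, with its red lever standing up, until the foot bears on the cassette and the bolt is snug by feel. Do not over-tighten it, the glass cracks. Then fold the red lever down flat to its yellow-striped side without working the bolt loose, let go, and leave the jar, the tube rack and the timer where they are.

Things in the scene. Friction and masses are not known exactly. Their poses are not given: they have to be found in the camera images.
- stand: gel press fixed to the bench: grey base 180 x 200 x 16 mm (x, y, z), two aluminium posts at y = +-85 mm, aluminium bridge 40 mm wide (x), 200 mm long (y), top 97 mm above the bench, with a brass threaded bush (40 mm across, top at 105 mm) at its middle. Origin: underside centre, on the bolt's axis; z up.
- pack: glass gel cassette on its black rubber bed (120 x 135 mm), fixed in the press under the bridge. Origin: underside centre of the bed. Its thickness varies by +-4.5 mm from run to run and is neither given nor shown by this pose: the bolt's foot first bears on it after 0.5 to 3.5 rad of turning from the start.
- bolt: clamp bolt, upright in the bush: dark collar 32 mm across, above it a fork 28 mm wide with the lever's hinge. Origin on its axis; collar 18 to 30 mm above. z up; x: level, the way the lever folds (turns with the bolt). Clockwise from above screws it in, 3 mm down per rad (steep quick thread). Turns freely at about 0.1 N m (friction either way) until its foot bears.
- hinge_pin (a point): centre of the lever's hinge pin, on the bolt's axis, 40 mm above the bolt's origin; same axes as the bolt. Once the foot bears, a springy torque about the axis grows 1 N m per rad of bolt turn, also felt while held still: snug at 0.15 to 0.25 N m more than when turning freely. Let go, it springs back a little and friction keeps it snug. Beyond 0.4 the glass cracks. Grip the blade firmly.
- blade_mid (a point): point in the middle of the red lever's blade, 40 mm from the hinge pin (half-way along the blade). The blade is 10 mm thick (along this frame's x), 24 mm wide (y) and reaches from 12 to 65 mm from the pin; z runs from the pin to the lever's end. Its +x face, with a yellow stripe, is the side to which it folds. It can be pinched from above across its thickness while it stands up.
- lever (a joint): angle of the red lever, rad: 0 standing straight up (in line with the bolt), 1.571 folded flat and level, closed (hard stop at both ends). Starts between 0 and 0.15. Stiff hinge, takes 3 to 6 N near the blade's end to fold, stays where it is left. Pushing the lever sideways, not in its folding plane, can turn the bolt loose.
- jar: loose amber glass jar with metal lid, 64 mm across, 100 mm high, origin underside centre; bystander
- tube_rack: loose orange tube rack 60 x 75 x 36 mm with tubes to 48 mm high, origin underside centre; bystander
- timer: loose white timer 65 x 65 x 22 mm, origin underside centre; bystander

How it is judged:
On the way:
1. the bolt is screwed in snug (its foot presses on the cassette with 4 to 34 N) with the lever still standing up (within 0.3 rad) (contact force between bolt and pack between 4 and 34 N and value of joint lever below 0.3 rad), for 0.3 s.
At the end, for the whole second after the job is handed in: the lever is folded flat (within 0.12 rad of its stop), the bolt is still snug (presses the cassette with 4 to 34 N), and the jar, tube rack and timer are within 20 mm of where they stood (value of joint lever above 1.45 rad and contact force between bolt and pack between 4 and 34 N and distance of each of jar, tube_rack, timer from where it was at the start of the episode below 0.02 m); the robot touches nothing.
It fails at once if the bolt is over-tightened: more than 40 N on the glass cassette (contact force between bolt and pack above 40 N).
It fails at once if a bystander (jar, tube rack, timer) is pushed more than 20 mm or tipped (distance of any of jar, tube_rack, timer from where it was at the start of the episode above 0.02 m or angle between any of jar, tube_rack, timer's own z axis and vertical above 0.4 rad).
It also fails if it takes over 64 s, if anything falls off the work surface, if the arm or the gripper's body presses on something with over 40 N, if the wrist force passes 120 N, or if a joint passes its speed limit or range.

## Working session

There is one attempt and no reset: what is moved stays moved. The work goes in short steps, Python scripts to look and compute and a tool call to move; the robot and the scene stay as the last step left them, time stands still between calls to the robot, and variables do not carry over. Pictures are saved under pics/ and viewed, about 8 in all and at most 12, crops included, and the job is handed in when it is done.

Besides the shell and the picture viewer there is one more tool, called after "Call:" as name(argument=value, ...), one argument or row to a line, values as JSON. arm_command: Moves the arm, as the interface text tells. Its arguments: {"type":"object","properties":{"moves":{"type":"array","items":{"type":"array","items":{"type":"number"}}},"squeeze":{"type":"number"}},"required":["moves"]}

```bash
mkdir -p pics
cat > h.py <<'E'
import numpy as np, cv2
from workcell import env
def pts(name):
    c=env.get_calibration(name); im,d=env.read_camera(name)
    v,u=np.mgrid[:384,:512]
    P=np.stack([(u-c['cx'])/c['fx']*d,(v-c['cy'])/c['fy']*d,d],-1)@c['pose'][:3,:3].T+c['pose'][:3,3]
    P[d==0]=np.nan
    return im,P
def red(im):
    h=cv2.cvtColor(im,cv2.COLOR_BGR2HSV)
    return ((h[...,0]<6)|(h[...,0]>172))&(h[...,1]>150)&(h[...,2]>60)
def yel(im):
    h=cv2.cvtColor(im,cv2.COLOR_BGR2HSV)
    return (h[...,0]>22)&(h[...,0]<35)&(h[...,1]>130)&(h[...,2]>100)
E
python3 - <<'E'
from h import *
ims=[]
s=env.get_state(); print({k:np.round(v,3).tolist() for k,v in s.items()})
for n in('top','side'):
    im,P=pts(n); cv2.imwrite(f'pics/{n}0.png',im)
    for nm,m in(('red',red(im)),('yel',yel(im))):
        k,l,st,c=cv2.connectedComponentsWithStats(m.astype(np.uint8))
        for i in range(1,k):
            if st[i,4]>15:
                q=P[l==i]; print(n,nm,st[i],np.round(np.nanmedian(q,0),3),np.round(np.nanmin(q,0),3),np.round(np.nanmax(q,0),3))
E
```

```text
{'clock': 0.0, 'joint_pos': [1.187, 0.314, 0.045, 1.304, -0.0, 1.431], 'qvel': [-0.0, 0.001, -0.001, -0.0, 0.0, 0.002], 'tau': [0.001, -48.063, 29.853, 0.019, 0.0, 0.0], 'tcp_pos': [0.139, 0.558, 0.247], 'orientation': [-0.0, 0.122, 0.993, -0.001], 'wrist_force': [0.672, 0.054, 0.062], 'ft_torque': [-0.025, -0.035, 0.053], 'finger_gap': 0.085}
top red [222 189   9   6  34] [0.621 0.133 0.209] [0.615 0.122 0.207] [0.628 0.143 0.212]
top red [468 276   7   7  37] [ 0.396 -0.582  0.073] [ 0.388 -0.591  0.069] [ 0.406 -0.573  0.077]
side red [243 174   5  22  45] [0.615 0.145 0.197] [0.611 0.128 0.161] [0.624 0.148 0.211]
```

View pics/top0.png

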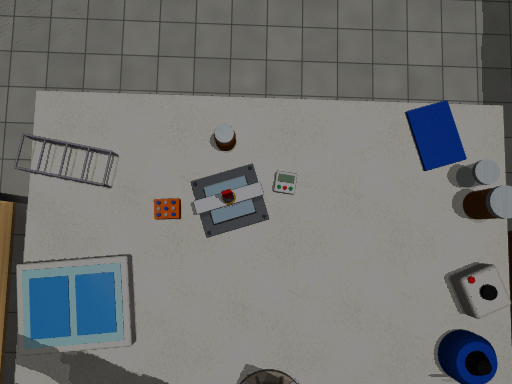

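View pics/side0.png

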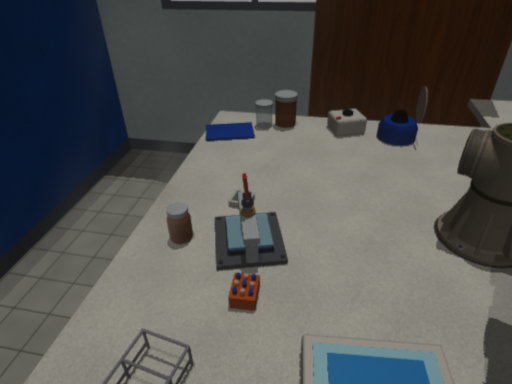

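The top view shows the press at about (230,200), with the red lever at (226,192), jar (225,138), rack (167,208) and timer (286,182). The side view shows the lever standing up at (245,185). Next I'll work out where to put the wrist camera for a close look.

Run:
```python
from h import *
c=env.get_calibration('wrist'); s=env.get_state()
print(np.round(c['pose'],3),c['fx'],c['cx'],c['cy'])
im,P=pts('top')
z=P[...,2]; r=np.hypot(P[...,0]-.62,P[...,1]-.13)
m=(abs(z-.097)<.005)&(r<.13)&(r>.03)
q=P[m][:,:2]; mu=q.mean(0); w,V=np.linalg.eigh(np.cov(q.T)); print(m.sum(),(q.min(0)+q.max(0))/2,cv2.minAreaRect(q.astype(np.float32)))
```

```text
[[ 0.242  0.92   0.308  0.06 ]
 [ 0.97  -0.229 -0.079  0.577]
 [-0.002  0.318 -0.948  0.373]
 [ 0.     0.     0.     1.   ]] 280.9255904202866 261.6711038953524 189.44215173011585
694 [0.61643813 0.13156075] ((0.616485059261322, 0.13156327605247498), (0.04008060321211815, 0.19913166761398315), 17.9498291015625)
```

Call:
arm_command(
  moves=[
    [0,-40,-20,-40,0],
    [0,-80,-40,-70,0],
    [0,-125,-65,-70,0],
    [0,-165,-87,-70,0],
    [0,-210,-110,-70,0],
    [0,-250,-132,-70,0],
    [0,-295,-155,-70,0],
    [0,-340,-178,-70,0],
    [0,-385,-202,-70,0],
    [0,-430,-226,-70,0],
    [0,-475,-250,-70,0],
    [0,-520,-274,-70,0],
  ],
)

```text
clock: 1.35
tcp_pos: [0.571, 0.1716, 0.3181]
orientation: [-0.0, 0.122, 0.993, 0.0]
wrist_force: [-0.3, 1.9, 0.4]
finger_gap: 0.0854
```

Call:
arm_command(
  moves=[
    [0,-40,-20,0,0],
    [0,-46,-24,0,0],
    [0,-46,-24,0,0],
    [0,-46,-24,0,0],
  ],
)

```text
clock: 1.75
tcp_pos: [0.6079, 0.1395, 0.318]
orientation: [-0.001, 0.121, 0.993, 0.0]
wrist_force: [-0.0, 0.6, 0.2]
finger_gap: 0.0855
```

Run:
```python
from h import *
s=env.get_state(); print({k:np.round(v,3).tolist() for k,v in s.items()})
im,P=pts('wrist'); cv2.imwrite('pics/w1.png',im)
for nm,m in(('red',red(im)),('yel',yel(im))):
    k,l,st,c=cv2.connectedComponentsWithStats(m.astype(np.uint8))
    for i in range(1,k):
        if st[i,4]>40:
            q=P[l==i]; print(nm,st[i],np.round(np.nanmedian(q,0),3),np.round(np.nanmin(q,0),3),np.round(np.nanmax(q,0),3))
            if nm=='red':
                zt=np.nanmax(q[:,2])
                t=q[q[:,2]>zt-.006]; print('top face',len(t),zt,cv2.minAreaRect(t[:,:2].astype(np.float32)),t.mean(0))
```

```text
{'clock': 1.75, 'joint_pos': [0.097, 0.411, 0.356, 1.517, 0.0, 0.34], 'qvel': [0.022, -0.019, -0.008, -0.0, -0.001, -0.002], 'tau': [-1.148, -52.554, 30.104, -0.109, -0.051, -0.004], 'tcp_pos': [0.608, 0.139, 0.318], 'orientation': [-0.001, 0.121, 0.993, 0.0], 'wrist_force': [-0.007, 0.588, 0.194], 'ft_torque': [0.063, 0.039, -0.005], 'finger_gap': 0.086}
red [246 180  25  37 449] [0.618 0.129 0.209] [0.612 0.12  0.145] [0.628 0.144 0.212]
top face 260 0.21173890777527707 ((0.620799720287323, 0.13256071507930756), (0.009925979189574718, 0.023075677454471588), 16.793832778930664) [0.6202949  0.13240557 0.20983699]
```

View pics/w1.png

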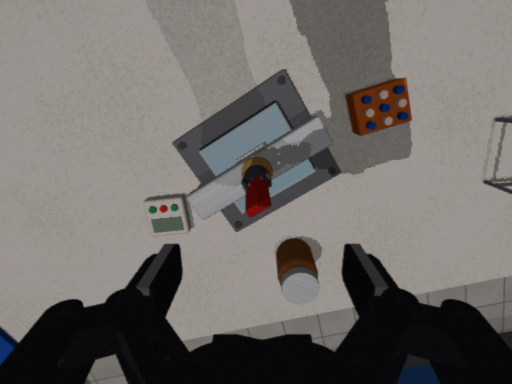

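The close view shows the lever's top face at (257,203) with its thin axis at 17°, and the bolt in its bush at (257,172). No yellow is visible from the robot's side, and the lever leans to +x. I'll turn the tool to yaw 197°, which leaves room for the full clockwise turn, and centre it on the bolt axis.

Call:
arm_command(
  moves=[
    [0,-9,-5,0,-0.15],
    [0,-9,-5,0,-0.3],
    [0,-9,-5,0,-0.45],
    [0,-9,-5,0,-0.6],
    [0,-9,-5,0,-0.75],
    [0,-9,-5,0,-0.9],
    [0,-9,-5,0,-1.05],
    [0,-9,-5,0,-1.2],
    [0,-9,-5,0,-1.35],
    [0,-9,-5,0,-1.5],
    [0,-9,-5,0,-1.65],
    [0,-9,-5,0,-1.8],
  ],
)

```text
clock: 3.0
tcp_pos: [0.6149, 0.1338, 0.3191]
orientation: [0.0, -0.705, 0.709, -0.0]
wrist_force: [0.7, 1.2, 0.4]
finger_gap: 0.0856
```

Call:
arm_command(
  moves=[
    [0,0,0,0,-0.15],
    [0,0,0,0,-0.31],
    [0,0,0,0,-0.31],
    [0,0,0,0,-0.31],
    [0,0,0,0,-0.31],
  ],
)

```text
clock: 3.5
tcp_pos: [0.6157, 0.1326, 0.3187]
orientation: [-0.0, 0.803, -0.596, 0.0]
wrist_force: [1.6, 0.4, -0.4]
finger_gap: 0.0852
```

```bash
cat >> h.py <<'E'
from scipy.spatial.transform import Rotation as R
def st():
    s=env.get_state(); q=s['orientation']; Rm=R.from_quat([q[1],q[2],q[3],q[0]]).as_matrix()
    print(s['clock'],'tcp',np.round(s['tcp_pos'],4),'yaw_y',np.round(np.degrees(np.arctan2(Rm[1,1],Rm[0,1])),1),'z',np.round(Rm[:,2],3),'j6',round(s['joint_pos'][5],3),'F',np.round(s['wrist_force'],2),'T',np.round(s['ft_torque'],3),'gap',round(float(s['finger_gap']),4))
    return s,Rm
E
python3 - <<'E'
from h import *
s,Rm=st()
im,P=pts('wrist'); cv2.imwrite('pics/w2.png',im)
z=P[...,2]; r=np.hypot(P[...,0]-.6165,P[...,1]-.1316)
m=(abs(z-.097)<.005)&(r<.13)&(r>.022)
print('bridge',m.sum(),cv2.minAreaRect(P[m][:,:2].astype(np.float32)))
for nm,m in(('red',red(im)),('yel',yel(im))):
    q=P[m&(r<.04)]; print(nm,len(q))
    if len(q)<10: continue
    print(np.round(np.nanmedian(q,0),4),np.round(np.nanmin(q,0),3),np.round(np.nanmax(q,0),3))
    if nm=='red':
        t=q[q[:,2]>np.nanmax(q[:,2])-.006]; print('top',len(t),cv2.minAreaRect(t[:,:2].astype(np.float32)),t.mean(0))
for lo,hi in((.101,.108),(.125,.14)):
    q=P[(z>lo)&(z<hi)&(r<.03)]
    if len(q)>20: print(lo,len(q),cv2.minEnclosingCircle(q[:,:2].astype(np.float32)))
E
```

```text
3.5 tcp [0.6157 0.1326 0.3187] yaw_y -163.2 z [ 0.  0. -1.] j6 -1.78 F [ 1.6   0.45 -0.39] T [ 0.087 -0.065 -0.018] gap 0.0852
bridge 3598 ((0.6168781518936157, 0.1309969425201416), (0.0393625870347023, 0.19866110384464264), 17.800947189331055)
red 396
[0.6215 0.1267 0.2093] [0.613 0.119 0.161] [0.628 0.144 0.212]
top 261 ((0.6212038993835449, 0.13185946643352509), (0.009351599030196667, 0.022585146129131317), 19.445629119873047) [0.6215182  0.13128461 0.20982652]
yel 0
0.101 267 ((0.6165931820869446, 0.13061119616031647), 0.019930919632315636)
0.125 246 ((0.6167240142822266, 0.1302247792482376), 0.01603592373430729)
```

View pics/w2.png

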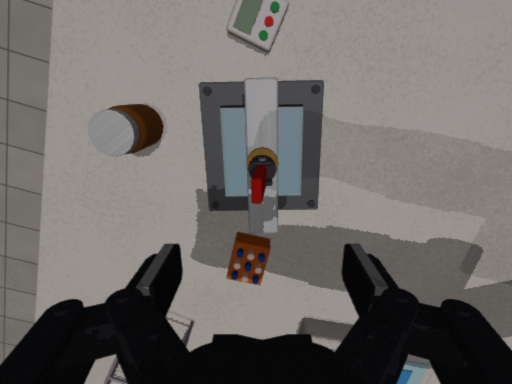

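The jaws now line up with the blade thickness, with the lever top at (258,185) and the bolt at (262,163). The lever leans about 0.07 rad towards the jar side, which I take as its folding direction. Next I'll centre the tool on the axis at (0.6167, 0.1308) and descend.

Call:
arm_command(
  moves=[
    [0,2,0,30,0],
    [0,2,0,65,0],
    [0,2,0,100,0],
    [0,2,0,120,0],
    [0,2,0,129,0],
    [0,2,0,129,0],
    [0,2,0,129,0],
    [0,2,0,129,0],
  ],
)

```text
clock: 4.35
tcp_pos: [0.6179, 0.1301, 0.1911]
orientation: [-0.001, 0.803, -0.595, 0.001]
wrist_force: [-1.1, -0.8, 0.1]
finger_gap: 0.0854
```

```bash
python3 -c "
from h import *
st()"
```

```text
4.35 tcp [0.6179 0.1301 0.1911] yaw_y -163.1 z [ 0.003  0.    -1.   ] j6 -1.786 F [-1.13 -0.83  0.15] T [ 0.006 -0.03  -0.035] gap 0.0854
```

Call:
arm_command(
  moves=[
    [0.4,-1,1,0,0],
    [0.7,-1,1,0,0],
    [0.9,-1,1,0,0],
    [1,-1,1,0,0],
    [1,-1,1,0,0],
    [1,-1,1,0,0],
    [1,-1,1,0,0],
    [1,-1,1,0,0],
    [1,-1,1,0,0],
    [1,-1,1,0,0],
  ],
  squeeze=80,
)

```text
clock: 5.35
tcp_pos: [0.6161, 0.1308, 0.1898]
orientation: [-0.001, 0.803, -0.595, 0.0]
wrist_force: [2.0, 0.9, 4.1]
finger_gap: 0.0094
```

```bash
cat >> h.py <<'E'
def avg(n=8):
    F=[];T=[]
    for i in range(n):
        env.read_camera('wrist'); s=env.get_state(); F.append(s['wrist_force']);T.append(s['ft_torque'])
    print('avgF',np.round(np.mean(F,0),2),'avgT',np.round(np.mean(T,0),3),'std',np.round(np.std(T,0),3))
E
python3 -c "
from h import *
st(); avg(8); st()"
```

```text
5.35 tcp [0.6161 0.1308 0.1898] yaw_y -163.1 z [ 0.001  0.    -1.   ] j6 -1.785 F [1.99 0.95 4.14] T [ 0.146 -0.461  0.029] gap 0.0094
avgF [2.56 0.5  4.51] avgT [ 0.206 -0.578  0.081] std [0.032 0.035 0.024]
5.75 tcp [0.6161 0.1308 0.1898] yaw_y -163.1 z [ 0.001  0.    -1.   ] j6 -1.785 F [1.68 0.45 4.29] T [ 0.21  -0.595  0.065] gap 0.0093
```

Gripped: gap 9.4 mm and forces small. I'll turn clockwise in small steps, following the thread down and reading the torque after each one.

Call:
arm_command(
  moves=[
    [1,0,0,0.3,0.1],
    [1,0,0,0.6,0.2],
    [1,0,0,0.9,0.3],
    [1,0,0,1.2,0.4],
    [1,0,0,1.35,0.45],
    [1,0,0,1.35,0.45],
  ],
)

```text
clock: 6.35
tcp_pos: [0.6159, 0.1306, 0.1885]
orientation: [0.0, -0.65, 0.76, -0.0]
wrist_force: [1.8, -0.3, 5.9]
finger_gap: 0.0092
```

```bash
python3 -c "
from h import *
st(); avg(6); st()"
```

```text
6.35 tcp [0.6159 0.1306 0.1885] yaw_y 171.1 z [ 0.001  0.    -1.   ] j6 -1.333 F [ 1.75 -0.25  5.85] T [ 0.172 -0.468 -0.018] gap 0.0092
avgF [2.33 0.53 5.29] avgT [ 0.168 -0.484 -0.107] std [0.038 0.031 0.034]
6.65 tcp [0.616  0.1306 0.1885] yaw_y 171.1 z [ 0.001  0.    -1.   ] j6 -1.334 F [2.57 0.73 4.81] T [ 0.204 -0.509 -0.079] gap 0.0089
```

Call:
arm_command(
  moves=[
    [1,0,0,0.2,0.06],
    [1,0,0,0.4,0.12],
    [1,0,0,0.6,0.18],
    [1,0,0,0.75,0.24],
    [1,0,0,0.75,0.24],
  ],
)

```text
clock: 7.15
tcp_pos: [0.6158, 0.1306, 0.1877]
orientation: [0.0, -0.554, 0.832, -0.0]
wrist_force: [2.1, 0.1, 5.3]
finger_gap: 0.0092
```

```bash
python3 -c "
from h import *
avg(6); st()"
```

```text
avgF [2.23 0.33 5.83] avgT [ 0.157 -0.452 -0.106] std [0.025 0.039 0.019]
7.45 tcp [0.6159 0.1306 0.1877] yaw_y 157.4 z [ 0.001  0.    -1.   ] j6 -1.094 F [1.95 0.82 6.16] T [ 0.187 -0.431 -0.095] gap 0.0091
```

Free-turning torque is a steady −0.106. The sensor shows clockwise resistance as negative. Continuing.

Call:
arm_command(
  moves=[
    [1,0,0,0.2,0.06],
    [1,0,0,0.4,0.12],
    [1,0,0,0.6,0.18],
    [1,0,0,0.75,0.24],
    [1,0,0,0.75,0.24],
  ],
)

```text
clock: 7.95
tcp_pos: [0.6158, 0.1306, 0.187]
orientation: [0.0, -0.45, 0.893, -0.0]
wrist_force: [1.4, 0.0, 6.1]
finger_gap: 0.009
```

```bash
python3 -c "
from h import *
avg(5); st()"
```

```text
avgF [1.32 0.5  6.22] avgT [ 0.148 -0.391 -0.103] std [0.019 0.009 0.013]
8.2 tcp [0.6158 0.1306 0.187 ] yaw_y 143.6 z [ 0.001  0.    -1.   ] j6 -0.854 F [1.63 0.75 6.54] T [ 0.163 -0.385 -0.092] gap 0.0091
```

Call:
arm_command(
  moves=[
    [1,0,0,0.2,0.06],
    [1,0,0,0.4,0.12],
    [1,0,0,0.6,0.18],
    [1,0,0,0.75,0.24],
    [1,0,0,0.75,0.24],
  ],
)

```text
clock: 8.7
tcp_pos: [0.6157, 0.1306, 0.1863]
orientation: [0.0, -0.34, 0.94, -0.0]
wrist_force: [1.5, 0.6, 6.5]
finger_gap: 0.0089
```

```bash
python3 -c "
from h import *
avg(5); st()"
```

```text
avgF [1.09 0.44 6.2 ] avgT [ 0.175 -0.326 -0.095] std [0.015 0.031 0.013]
8.95 tcp [0.6157 0.1306 0.1862] yaw_y 129.9 z [ 0.001  0.    -1.   ] j6 -0.614 F [0.74 0.34 5.95] T [ 0.166 -0.372 -0.098] gap 0.0088
```

Call:
arm_command(
  moves=[
    [1,0,0,0.2,0.06],
    [1,0,0,0.4,0.12],
    [1,0,0,0.6,0.18],
    [1,0,0,0.75,0.24],
    [1,0,0,0.75,0.24],
  ],
)

```text
clock: 9.45
tcp_pos: [0.6156, 0.1306, 0.1855]
orientation: [0.0, -0.225, 0.974, -0.0]
wrist_force: [1.0, 1.0, 6.1]
finger_gap: 0.0092
```

```bash
python3 -c "
from h import *
avg(5); st()"
```

```text
avgF [1.34 0.33 6.08] avgT [ 0.161 -0.257 -0.087] std [0.019 0.024 0.016]
9.7 tcp [0.6156 0.1306 0.1855] yaw_y 116.1 z [ 0.001  0.    -1.   ] j6 -0.374 F [1.49 0.43 5.64] T [ 0.179 -0.285 -0.101] gap 0.009
```

Call:
arm_command(
  moves=[
    [1,0,0,0.2,0.06],
    [1,0,0,0.4,0.12],
    [1,0,0,0.6,0.18],
    [1,0,0,0.75,0.24],
    [1,0,0,0.75,0.24],
  ],
)

```text
clock: 10.2
tcp_pos: [0.6155, 0.1307, 0.1848]
orientation: [0.0, -0.107, 0.994, 0.0]
wrist_force: [0.4, 0.8, 7.3]
finger_gap: 0.0095
```

```bash
python3 -c "
from h import *
avg(5); st()"
```

```text
avgF [0.69 0.58 6.63] avgT [ 0.196 -0.213 -0.088] std [0.024 0.012 0.023]
10.45 tcp [0.6155 0.1307 0.1848] yaw_y 102.4 z [ 0.  0. -1.] j6 -0.134 F [1.51 0.65 6.42] T [ 0.206 -0.221 -0.056] gap 0.0094
```

Call:
arm_command(
  moves=[
    [1,0,0,0.2,0.06],
    [1,0,0,0.4,0.12],
    [1,0,0,0.6,0.18],
    [1,0,0,0.75,0.24],
    [1,0,0,0.75,0.24],
  ],
)

```text
clock: 10.95
tcp_pos: [0.6155, 0.1307, 0.1841]
orientation: [0.0, 0.013, 1.0, 0.0]
wrist_force: [0.8, 1.0, 6.5]
finger_gap: 0.0092
```

```bash
python3 -c "
from h import *
avg(5); st()"
```

```text
avgF [0.44 0.9  6.98] avgT [ 0.231 -0.193 -0.093] std [0.042 0.03  0.01 ]
11.2 tcp [0.6155 0.1307 0.1841] yaw_y 88.6 z [ 0.  0. -1.] j6 0.106 F [0.88 0.79 6.47] T [ 0.287 -0.193 -0.075] gap 0.0091
```

Call:
arm_command(
  moves=[
    [1,0,0,0.2,0.06],
    [1,0,0,0.4,0.12],
    [1,0,0,0.6,0.18],
    [1,0,0,0.75,0.24],
    [1,0,0,0.75,0.24],
  ],
)

```text
clock: 11.7
tcp_pos: [0.6155, 0.1308, 0.1833]
orientation: [0.0, 0.132, 0.991, 0.0]
wrist_force: [0.7, 1.3, 7.7]
finger_gap: 0.0088
```

```bash
python3 -c "
from h import *
avg(5); st()"
```

```text
avgF [0.5  0.71 6.73] avgT [ 0.275 -0.167 -0.1  ] std [0.024 0.022 0.025]
11.95 tcp [0.6155 0.1308 0.1834] yaw_y 74.9 z [ 0.  0. -1.] j6 0.346 F [0.72 0.94 6.45] T [ 0.289 -0.168 -0.131] gap 0.0092
```

Call:
arm_command(
  moves=[
    [1,0,0,0.2,0.06],
    [1,0,0,0.4,0.12],
    [1,0,0,0.6,0.18],
    [1,0,0,0.75,0.24],
    [1,0,0,0.75,0.24],
  ],
)

```text
clock: 12.45
tcp_pos: [0.6154, 0.1309, 0.1826]
orientation: [0.0, 0.25, 0.968, 0.0]
wrist_force: [0.0, 0.9, 7.2]
finger_gap: 0.0092
```

```bash
python3 -c "
from h import *
avg(5); st()"
```

```text
avgF [0.48 1.17 7.26] avgT [ 0.315 -0.147 -0.087] std [0.019 0.026 0.016]
12.7 tcp [0.6154 0.1309 0.1826] yaw_y 61.1 z [ 0.     0.001 -1.   ] j6 0.586 F [0.37 1.86 7.82] T [ 0.331 -0.121 -0.096] gap 0.009
```

Call:
arm_command(
  moves=[
    [1,0,0,0.2,0.06],
    [1,0,0,0.4,0.12],
    [1,0,0,0.6,0.18],
    [1,0,0,0.75,0.24],
    [1,0,0,0.75,0.24],
  ],
)

```text
clock: 13.2
tcp_pos: [0.6153, 0.1311, 0.1819]
orientation: [0.0, 0.364, 0.932, 0.0]
wrist_force: [-0.8, 2.8, 6.9]
finger_gap: 0.009
```

```bash
python3 -c "
from h import *
avg(5); st()"
```

```text
avgF [-0.1  1.6  7.4] avgT [ 0.34  -0.18   0.036] std [0.021 0.019 0.029]
13.45 tcp [0.6153 0.131  0.1819] yaw_y 47.4 z [ 0.     0.001 -1.   ] j6 0.826 F [-1.21  1.73  7.12] T [ 0.376 -0.155  0.057] gap 0.0091
```

The foot bears: torque is up by about 0.125 N·m. One more small step should bring it into the snug band.

Call:
arm_command(
  moves=[
    [1,0,0,0.1,0.03],
    [1,0,0,0.2,0.06],
    [1,0,0,0.3,0.09],
    [1,0,0,0.3,0.09],
    [1,0,0,0.3,0.09],
  ],
)

```text
clock: 13.95
tcp_pos: [0.6153, 0.1311, 0.1817]
orientation: [0.0, 0.405, 0.914, 0.0]
wrist_force: [-0.3, 2.2, 7.8]
finger_gap: 0.009
```

```bash
python3 -c "
from h import *
avg(8); st()"
```

```text
avgF [-0.6   1.97  7.91] avgT [ 0.303 -0.147  0.164] std [0.03  0.033 0.044]
14.35 tcp [0.6153 0.1312 0.1817] yaw_y 42.3 z [ 0.     0.001 -1.   ] j6 0.915 F [-0.46  1.04  7.74] T [ 0.326 -0.181  0.182] gap 0.0092
```

The torque rise is about 0.25 N·m, the top of the snug band, and it has been held for over 0.4 s. Now I'll release, rise and look.

Call:
arm_command(
  moves=[
    [0.8,0,0,0,0],
    [0.5,0,0,0,0],
    [0.2,0,0,0,0],
    [0,0,0,0,0],
    [0,0,0,0,0],
    [0,0,0,-20,0],
    [0,0,0,-50,0],
    [0,0,0,-80,0],
    [0,0,0,-110,0],
    [0,0,0,-110,0],
    [0,0,0,-110,0],
  ],
)

```text
clock: 15.45
tcp_pos: [0.616, 0.1307, 0.2915]
orientation: [0.001, 0.405, 0.914, 0.0]
wrist_force: [0.2, -0.2, -0.2]
finger_gap: 0.0855
```

```bash
cat > look.py <<'E'
from h import *
import sys
s,Rm=st(); avg(3)
im,P=pts('wrist'); cv2.imwrite('pics/%s.png'%sys.argv[1],im)
z=P[...,2]; r=np.hypot(P[...,0]-.6167,P[...,1]-.1308)
for nm,m in(('red',red(im)),('yel',yel(im))):
    q=P[m&(r<.08)&(z>.11)]; print(nm,len(q))
    if len(q)<10: continue
    print(np.round(np.nanmedian(q,0),4),np.round(np.nanmin(q,0),3),np.round(np.nanmax(q,0),3))
    if nm=='red':
        t=q[q[:,2]>np.nanmax(q[:,2])-.006]; print('top',len(t),cv2.minAreaRect(t[:,:2].astype(np.float32)),t.mean(0))
E
python3 look.py w3
```

```text
15.45 tcp [0.616  0.1307 0.2915] yaw_y 42.2 z [ 0.002  0.    -1.   ] j6 0.915 F [ 0.2  -0.15 -0.19] T [-0.014 -0.041  0.029] gap 0.0855
avgF [-0.06 -0.39 -0.69] avgT [0.002 0.036 0.023] std [0.006 0.013 0.025]
red 293
[0.6154 0.1314 0.2023] [0.605 0.121 0.199] [0.627 0.141 0.204]
top 293 ((0.6158033609390259, 0.13101765513420105), (0.00947951152920723, 0.022544730454683304), 48.957061767578125) [0.61549927 0.13122339 0.20229192]
yel 0
```

View pics/w3.png

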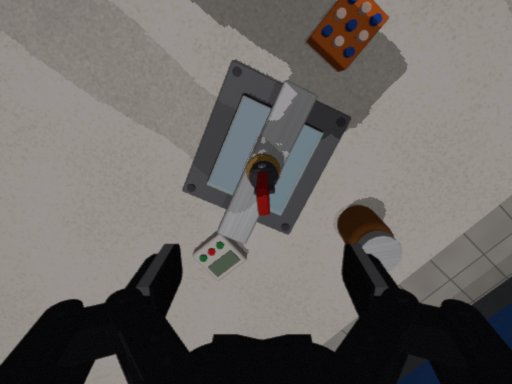

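The lever stands upright with its top at (263,205) and the bolt has sprung back about 0.1 rad, as expected. Next I'll line up with the blade, shut the fingers and go down behind it, on the side away from the fold.

Call:
arm_command(
  moves=[
    [0.5,3,30,0,-0.1],
    [1,3,30,0,-0.1],
    [1,3,30,0,-0.1],
    [1,3,30,0,-0.1],
    [1,3,30,0,-0.1],
    [1,3,30,0,-0.1],
    [1,3,30,20,-0.1],
    [1,3,30,45,-0.1],
    [1,3,30,70,-0.1],
    [1,3,30,83,-0.1],
    [1,3,30,83,-0.1],
    [1,3,30,83,-0.1],
  ],
)

```text
clock: 16.85
tcp_pos: [0.636, 0.153, 0.2088]
orientation: [0.0, 0.359, 0.933, 0.0]
wrist_force: [0.4, -0.2, 0.8]
finger_gap: -0.0002
```

```bash
python3 look.py w4
```

```text
16.85 tcp [0.636  0.153  0.2088] yaw_y 47.9 z [ 0.001  0.    -1.   ] j6 0.847 F [ 0.41 -0.19  0.83] T [-0.055  0.039  0.016] gap -0.0002
avgF [-0.02  0.2   0.17] avgT [ 0.005  0.014 -0.008] std [0.05  0.036 0.028]
red 1130
[0.6106 0.1367 0.2016] [0.605 0.121 0.14 ] [0.626 0.142 0.204]
top 683 ((0.6158365607261658, 0.1312219798564911), (0.009310201741755009, 0.024216104298830032), 46.92890167236328) [0.61505359 0.13225806 0.20213673]
yel 0
```

View pics/w4.png

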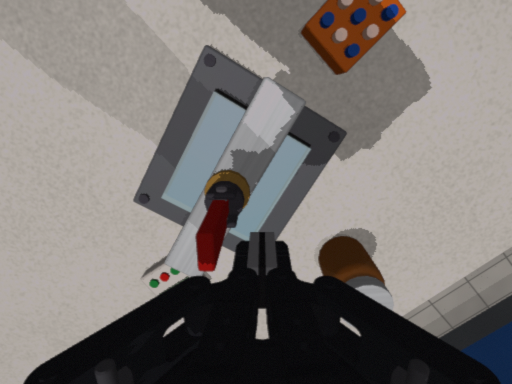

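The shut fingers stand behind the blade, on its right in the image, and the lever at (212,235) lines up with the tool (46.9° against 47.9°). I'll push gently at first and read the contact.

Call:
arm_command(
  moves=[
    [1,0,-5,0,0],
    [1,0,-10,0,0],
    [1,0,-13,0,0],
    [1,0,-16,0,0],
    [1,0,-19,0,0],
    [1,0,-22,0,0],
    [1,0,-25,0,0],
    [1,0,-28,0,0],
    [1,0,-30,0,0],
    [1,0,-30,0,0],
  ],
)

```text
clock: 18.05
tcp_pos: [0.6154, 0.1305, 0.2077]
orientation: [-0.0, 0.359, 0.933, -0.0]
wrist_force: [1.7, 1.4, -0.5]
finger_gap: -0.0002
```

```bash
python3 look.py w5
```

```text
18.05 tcp [0.6154 0.1305 0.2077] yaw_y 47.9 z [-0. -0. -1.] j6 0.816 F [ 1.74  1.39 -0.55] T [ 0.32  -0.275  0.011] gap -0.0002
avgF [ 1.96  1.71 -0.7 ] avgT [ 0.273 -0.27   0.016] std [0.018 0.045 0.009]
red 1355
[0.6032 0.129  0.1854] [0.586 0.109 0.136] [0.624 0.139 0.239]
top 3 ((0.5867899060249329, 0.11641726642847061), (0.001179182669147849, 0.0004914280725643039), 27.235979080200195) [0.58683264 0.11634714 0.23791536]
yel 0
```

View pics/w5.png

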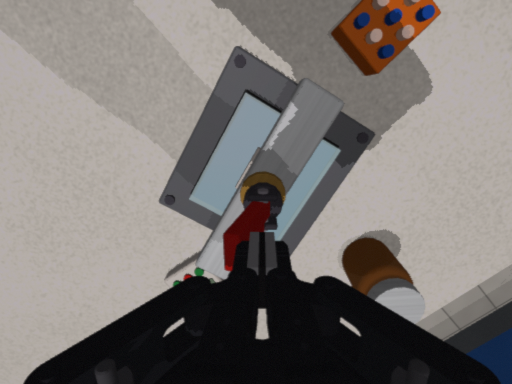

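The lever is folding the right way: it leans left from the fork at (262,205) to about (235,240), with light contact of about 2.6 N. I'll follow the arc around the hinge.

Call:
arm_command(
  moves=[
    [1,0,-4,0.8,0],
    [1,0,-8,1.7,0],
    [1,0,-12,3.2,0],
    [1,0,-15.5,5,0],
    [1,0,-19,7,0],
    [1,0,-22,9.3,0],
    [1,0,-25,12,0],
    [1,0,-28,14.6,0],
    [1,0,-30.5,17.5,0],
    [1,0,-33,20.7,0],
    [1,0,-33,20.7,0],
  ],
)

```text
clock: 19.35
tcp_pos: [0.593, 0.1057, 0.1866]
orientation: [-0.0, 0.359, 0.933, -0.0]
wrist_force: [-0.0, 0.2, 2.6]
finger_gap: 0.0
```

```bash
python3 look.py w6
```

```text
19.35 tcp [0.593  0.1057 0.1866] yaw_y 47.9 z [-0.001 -0.001 -1.   ] j6 0.778 F [-0.03  0.15  2.58] T [-0.15  -0.072 -0.013] gap 0.0
avgF [0.48 0.2  0.9 ] avgT [-0.008 -0.084 -0.023] std [0.033 0.027 0.01 ]
red 2266
[0.5941 0.1162 0.1582] [0.571 0.083 0.137] [0.625 0.139 0.203]
top 4 ((0.579358696937561, 0.1007326990365982), (0.00021166195801924914, 0.0011263052001595497), 34.12337112426758) [0.57925952 0.10090808 0.2017705 ]
yel 0
```

Call:
arm_command(
  moves=[
    [1,0,-2,3.5,0],
    [1,0,-4,7,0],
    [1,0,-5.5,10.5,0],
    [1,0,-7,14,0],
    [1,0,-8,18,0],
    [1,0,-9,21,0],
    [1,0,-9.5,24,0],
    [1,0,-10,26,0],
    [1,0,-10,26,0],
    [1,0,-10,26,0],
  ],
)

```text
clock: 20.55
tcp_pos: [0.5867, 0.0992, 0.1607]
orientation: [-0.0, 0.359, 0.933, 0.0]
wrist_force: [0.5, -0.6, -0.6]
finger_gap: 0.0001
```

```bash
python3 look.py w7
```

```text
20.55 tcp [0.5867 0.0992 0.1607] yaw_y 48.0 z [-0.001  0.001 -1.   ] j6 0.766 F [ 0.47 -0.6  -0.63] T [-0.093 -0.011 -0.004] gap 0.0001
avgF [ 0.42 -0.15 -0.31] avgT [-0.003  0.011  0.026] std [0.02  0.023 0.043]
red 2841
[0.5961 0.1149 0.1429] [0.565 0.077 0.128] [0.629 0.139 0.172]
top 5 ((0.5727459192276001, 0.09391573816537857), (0.00029171232017688453, 0.0007984349504113197), 31.01303482055664) [0.57281504 0.09388533 0.1696906 ]
yel 0
```

View pics/w7.png

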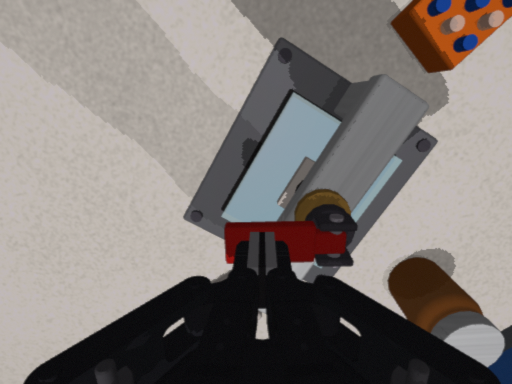

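The lever lies nearly flat, from (228,243) to the fork at (330,240), with the fingertips on its back. I'll press a few millimetres further to seat it on its stop.

Call:
arm_command(
  moves=[
    [1,0,0,0.5,0],
    [1,0,0,1,0],
    [1,0,0,1.5,0],
    [1,0,0,2,0],
    [1,0,0,2.5,0],
    [1,0,0,2.5,0],
  ],
)

```text
clock: 21.35
tcp_pos: [0.5869, 0.0987, 0.1589]
orientation: [0.0, 0.359, 0.933, 0.0]
wrist_force: [-1.4, -0.8, 4.8]
finger_gap: -0.0001
```

```bash
python3 look.py w8
```

```text
21.35 tcp [0.5869 0.0987 0.1589] yaw_y 47.9 z [ 0. -0. -1.] j6 0.766 F [-1.38 -0.77  4.83] T [-0.28   0.293  0.003] gap -0.0001
avgF [-1.75 -1.3   4.32] avgT [-0.266  0.283 -0.014] std [0.032 0.02  0.018]
red 2890
[0.5966 0.1148 0.1421] [0.565 0.077 0.128] [0.626 0.139 0.171]
top 2 ((0.5729066133499146, 0.09338797628879547), (0.0005579262506216764, 0.0), 119.34325408935547) [0.57290659 0.09338797 0.16972887]
yel 0
```

Call:
arm_command(
  moves=[
    [1,0,0,0.5,0],
    [1,0,0,1,0],
    [1,0,0,1.5,0],
    [1,0,0,2,0],
    [1,0,0,2,0],
  ],
)

```text
clock: 22.05
tcp_pos: [0.5871, 0.0984, 0.1584]
orientation: [0.001, 0.359, 0.933, -0.0]
wrist_force: [-3.5, -2.5, 12.4]
finger_gap: -0.0003
```

```bash
cat > slope.py <<'E'
from h import *
# lever tilt: plane fit of red top face
im,P=pts('wrist'); u=np.array([-.669,-.743]); d=P[...,:2]-[.616,.131]; U=d@u; V=d@[-.743,.669]
m=red(im)&(U>.012)&(U<.062)&(abs(V)<.009)&(P[...,2]>.13)&(P[...,2]<.16)
A=np.c_[U[m],V[m],np.ones(m.sum())]; z=P[...,2][m]
for _ in range(4):
    k=np.linalg.lstsq(A,z,rcond=None)[0]; g=abs(A@k-z)<.003; A,z=A[g],z[g]
print('slope dz/du',k[0],'z at pin',k[2],len(z))
E
python3 look.py w9; python3 slope.py
```

```text
22.05 tcp [0.5871 0.0984 0.1584] yaw_y 47.9 z [ 0.002 -0.001 -1.   ] j6 0.766 F [-3.51 -2.53 12.35] T [-0.592  0.827  0.007] gap -0.0003
avgF [-4.39 -2.68 12.47] avgT [-0.58   0.81   0.053] std [0.015 0.02  0.023]
red 2911
[0.5968 0.1147 0.142 ] [0.565 0.077 0.127] [0.63  0.139 0.17 ]
top 5 ((0.5731432437896729, 0.09322377294301987), (0.00027588364901021123, 0.001058103982359171), 41.99378204345703) [0.57311676 0.09321931 0.16751314]
yel 0
slope dz/du -0.002759031466007727 z at pin 0.14240721287983096 1263
```

Force rose to 12 N with almost no motion and the slope is about 0, so the lever is on its stop. I'll lift straight off and check.

Call:
arm_command(
  moves=[
    [1,0,0,-2,0],
    [1,0,0,-5,0],
    [1,0,0,-25,0],
    [1,0,0,-60,0],
    [1,0,0,-100,0],
    [1,0,0,-130,0],
    [1,0,0,-130,0],
    [1,0,0,-130,0],
  ],
)

```text
clock: 23.1
tcp_pos: [0.5872, 0.099, 0.2866]
orientation: [0.0, 0.359, 0.933, 0.0]
wrist_force: [-0.6, -0.1, -0.3]
finger_gap: 0.0002
```

```bash
python3 look.py w10; python3 slope.py
python3 - <<'E'
from h import *
im,P=pts('wrist'); m=red(im)&(np.hypot(P[...,0]-.616,P[...,1]-.131)<.08)&(P[...,2]>.13)
print('lever rect',cv2.minAreaRect(P[m][:,:2].astype(np.float32)))
t,_=pts('top'); a=cv2.imread('pics/top0.png'); print(np.abs(t.astype(int)-a).max(-1)[115:235,145:310].__gt__(60).sum())
cv2.imwrite('pics/fin.png',cv2.resize(np.hstack([a[110:240,140:310],t[110:240,140:310]]),None,fx=2.3,fy=2.3))
E
```

```text
23.1 tcp [0.5872 0.099  0.2866] yaw_y 48.0 z [ 0.001  0.    -1.   ] j6 0.766 F [-0.56 -0.13 -0.27] T [ 0.007  0.029 -0.013] gap 0.0002
avgF [ 0.11 -0.16 -0.42] avgT [ 0.018 -0.01   0.03 ] std [0.037 0.018 0.05 ]
red 1435
[0.5933 0.1068 0.1423] [0.566 0.076 0.133] [0.624 0.139 0.145]
top 1414 ((0.5964505672454834, 0.109110027551651), (0.06983236223459244, 0.0235653817653656), 49.5633430480957) [0.59391233 0.10684479 0.1422753 ]
yel 0
slope dz/du 0.00033038905043486386 z at pin 0.14247913119006106 867
lever rect ((0.5971013307571411, 0.10992605984210968), (0.0718921571969986, 0.02358359657227993), 49.294921875)
2224
```

View pics/fin.png

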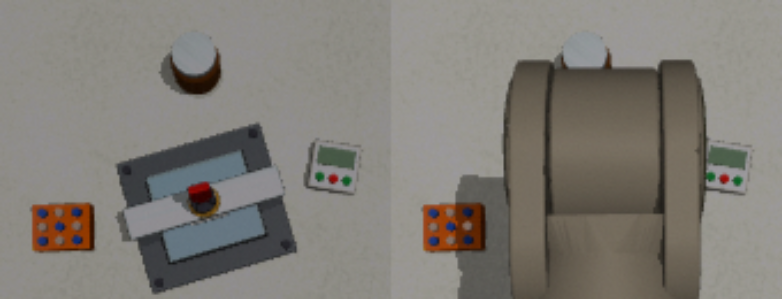

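View pics/w10.png

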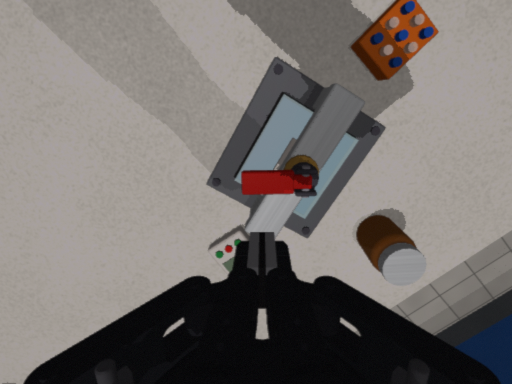

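The lever is flat (slope 0.0003) and its yaw of 49.4° is essentially what it was before the fold, so the bolt has not worked loose. The jar, rack and timer are in place and the gripper is clear. Handing in.

```bash
python3 -c "
from h import *
env.hand_in(); st()"
```

```text
the job is handed in; nothing more can be done
the job is handed in; nothing more can be done
```

The cassette is clamped and the lever is folded flat; I handed the job in at about 23.5 s of the 64 s allowed. The hand-in reports no verdict, so the results below are my own checks.

- **Screwing in:** I gripped the upright blade on the bolt's axis and turned it 2.70 rad clockwise, following the thread down. The foot first bore at roughly 2.5 rad. I stopped when the torque was about 0.25 N·m above the free-turning level, at the top of the snug range, and held it there for over 0.4 s.
- **Springing back:** When I let go, the bolt turned back about 0.1 rad. By my estimate that leaves about 0.13 N·m of spring torque, or roughly 13 N on the cassette if 0.1 N·m is about 10 N. I could not measure that force directly.
- **Folding:** I pushed the lever over with the shut fingertips along its hinge arc, then pressed it onto its stop with about 12 N.
- **Last checks:**
  - The lever slope was about 0 (0.0003).
  - The blade yaw was 49.4°, against 47–49° before folding, so the bolt did not work loose beyond what I can measure (1–2°).
  - The jar, rack and timer looked unmoved in the camera pictures, though the arm partly hid the jar and timer in the final top view.
  - The gripper was well clear.
- **Not seen:** The yellow stripe never came into view. I took the folding side from the lever's starting lean, and it folded freely that way to its stop.
- **Sensor offset:** The torque reading carried an offset of about −0.19 N·m while gripping, so I judged snugness only by the change from free turning.

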